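# Turn the jar turntable back past its ratchet

## Task

The jar turntable has been clicked round too far. Tip its ball-ended pawl lever over, away from the toothed rim, until it falls back and stays off the teeth, then turn the turntable back anticlockwise (seen from above) by its centre knob until the tall jar stands at the steel pointer. Let go and leave the pawl lying back.

Things in the scene. Friction and masses are not known exactly. Their poses are not given: they have to be found in the camera images.
- pawl_ball (a point): Centre of the 24 mm steel ball atop the pawl lever, a bell crank at the turntable's right edge. Engaged, it is about 148 mm above the table, on a 9 mm rod leaning 11 to 20 degrees against x; the hinge is 31 mm along level x and 85 mm below it. y: the level hinge axis. x, taken level: the way to push the ball to free the pawl, roughly away from the robot. No obstacle within 60 mm at its height.
- pawl (a joint): Pawl lever angle (rad), grows as the ball is pushed. 0: tip between two teeth; 0.15: tip on a tooth; 0.35: rod upright. Let go below 0.45 it falls back on the teeth, above 0.5 it falls open to its stop at 1.2. Under 1 N moves it. Down, it lets the turntable click on clockwise in 15 degree steps and blocks turning back beyond the play to the next tooth.
- knob_grip (a point): Centre of the wooden bar knob on the turntable's centre post: 52 mm long, 18 wide, 32 high, its middle 188 mm above the table. Turns about the vertical through this point. x lies along the bar and points to the tall jar (54 mm in diameter, top 139 mm above the table, 64 mm from the axis; the other two jars are squat). The turntable is a 250 mm bamboo disc with a toothed brass rim.
- turntable (a joint): Angle of turntable and knob (rad), growing clockwise seen from above. 0: the tall jar stands exactly at the small steel pointer on the left edge of the grey square stand. Starts between 0.7 and 1.25; end stops at -0.5 and 2.2. Stays where it is left; takes about 0.1 N m to turn.

How it is judged:
On the way:
1. the pawl is tipped back off the teeth while the turntable is still advanced (value of joint pawl above 0.8 rad and value of joint turntable above 0.25 rad), for 0.2 s.
At the end, for the whole second after the job is handed in: The turntable rests within 0.21 rad (12 degrees) of the tall jar being at the pointer, and the pawl lies back off the teeth (joint above 0.8 rad) (value of joint turntable between -0.21 and 0.21 rad and value of joint pawl above 0.8 rad and velocity of joint turntable between -0.05 and 0.05 rad/s); the robot touches nothing.
It also fails if it takes over 43 s, if anything falls off the work surface, if the arm or the gripper's body presses on something with over 40 N, if the wrist force passes 120 N, or if a joint passes its speed limit or range.

## Robot

A 6-joint arm with a two-finger parallel gripper is mounted at the origin on the work surface. World frame = base frame: x ahead of the robot, y to its left, z up, the work surface at z = 0. Lengths are in m, angles in rad, forces in N, time in s.
With the tool pointing down it reaches from about 0.3 to 0.875 m from the base axis. Payload 6.4 kg.
Tool frame: the origin (TCP) lies between the finger pads; the fingertips stand ctrl.tip_extent ahead of it and the grasp point (between the pads) is the TCP (ctrl.tip_extent is the distance from the TCP to the fingertips, in m); z points along the fingers, y is the line along which they close (so a half turn about z gives the same grasp; the last joint's range is limited). The gripper opens to 85 mm and grips with 20 to 120 N. Pads are 22 mm wide; open, the fingers measure 114 mm over their backs; the gripper's body (76 mm by 85 mm) begins 54 mm behind the grasp point. The pads swing forward as they close: fully open they stand 13 mm farther back than shut.
Start: joints at [-1.354, 0.181, 1.607, -0, 1.354, -0.206], TCP at [0.236, -0.524, 0.25] pointing down, gripper open.
Joint ranges: [-2.99, 2.99], [-0.89, 2.07], [0.3, 2.58], [-1.14, 4.28], [0, 2.63], [-3.12, 3.12]. Speed limits (rad/s): [2.57, 2.57, 3.01, 3.14, 3.14, 3.14].

## Interface

Orientations are given as a unit quaternion [w, x, y, z].
In Python, from bench import ctrl gives the robot as it stands.
- The arm moves only by the tool send_rows, never from a script. Its arguments are lists of equal length, an entry for each row: "dr": the turn, a rotation vector about the tool's x, y, z in units of 6 degrees (1.0 is 6 degrees), a list of three; "xyz": the shift along the tool's x, y, z in cm, a list of three; "jaw": the opening in per cent of the stroke, from 0 (shut) to 100 (fully open). In form: {"dr": [[wx, wy, wz], ...], "xyz": [[dx, dy, dz], ...], "jaw": [jaw, ...]}. A call has exactly 8 rows; each row is the pose to reach, as a shift and turn from the pose commanded when the call began, along the tool's axes at that moment; what a row does not reach only later rows make up. A row lasts 1/8 s, in which the tool goes at most 62.5 mm and 10.7 degrees, less where a joint would pass 70% of its speed; a pose out of reach is approached as far as the arm can. A call with a gripper value outside its range is refused whole. The fingers move at their own pace and stop on an object; the grip force is fixed at half the most. Time passes only in rows, so rows that repeat a pose let the fingers close, or fill a call up. It gives the time, the measured TCP pose, the force, the opening and the grip force at its end, in the units of the state.
- ctrl.get_obs(): the state, without advancing time (a new reading comes with each control period).
- ctrl.camera(name): name is "side" or "top" or "wrist"; returns the picture (420x560x3 uint8, red, green, blue); there is no depth.
- ctrl.calibration(name): a dict with "camera_matrix" (3x3 intrinsics, pixels), "D" ([k1, k2, p1, p2, k3] as OpenCV has them; the pictures are not rectified), "world_from_camera" (4x4, takes a point from camera to world coordinates). Camera axes: x right, y up, looking along -z (the intrinsics and any distortion apply to the point x, -y, -z); pixel columns grow to the right and rows downward; lengths in m; the calibration is good to about 2 mm. A picture is of the moment at which its call begins: read the wrist's pose just before it. calibration takes no time and is no camera call; for the wrist camera it gives the pose at the moment of the call.
- ctrl.hand_in(): hands the job in; it is judged then, once.
The state is a dict: "time_s": time; "q": joint angles; "dq": joint speeds; "joint_efforts": joint torques, N m; "eef_pos": TCP position; "eef_rot": TCP orientation; "wrist_force": force on the tool from outside, world axes, zero at the start; "torque": the same for the moment, N m; "opening": opening from 0.0 (shut) to 1.0 (fully open); "grasp_force": force on a finger pad.
Only numpy, scipy, OpenCV 4.12 (cv2) and the standard library are available. Lean on these libraries where they do the work, as an engineer would, in place of code of your own. Each camera call takes 0.05 s, during which the arm holds its last target. There are 200 camera calls.

## Working session

There is one attempt and no reset: what is moved stays moved. The work goes in short steps, Python scripts to look and compute and a tool call to move; the robot and the scene stay as the last step left them, time stands still between calls to the robot, and variables do not carry over. Pictures are saved under pics/ and viewed, at most 10 in all, crops included, and the job is handed in when it is done.

Besides the shell and the picture viewer there is one more tool, called after ">>>" by a JSON object that holds its "op" and its "data". send_rows: Moves the arm, as the interface text tells. Its arguments: {"type":"object","properties":{"dr":{"type":"array","items":{"type":"array","items":{"type":"number"}}},"xyz":{"type":"array","items":{"type":"array","items":{"type":"number"}}},"jaw":{"type":"array","items":{"type":"number"}}},"required":["dr","xyz","jaw"]}

```bash
mkdir -p pics; ls; cat > h.py <<'E'
import numpy as np, cv2
from bench import ctrl
from scipy.spatial.transform import Rotation as R
def ray(cal,uv):
    p=cv2.undistortPoints(np.array([[uv]],float),np.array(cal["camera_matrix"]),np.array(cal["D"],float))[0,0]
    T=np.array(cal["world_from_camera"]); d=T[:3,:3]@np.array([p[0],-p[1],-1]); return T[:3,3],d/np.linalg.norm(d)
def onz(cal,uv,z):
    o,d=ray(cal,uv); return o+d*(z-o[2])/d[2]
def two(c1,u1,c2,u2):
    o1,d1=ray(c1,u1);o2,d2=ray(c2,u2)
    s=np.linalg.lstsq(np.c_[d1,-d2],o2-o1,rcond=None)[0]
    a=o1+s[0]*d1;b=o2+s[1]*d2; return (a+b)/2,np.linalg.norm(a-b)
def snap(n,f):
    im=ctrl.camera(n); cv2.imwrite(f"pics/{f}.png",im[:,:,::-1]); return im
def topose(xyz,dwn=None):
    o=ctrl.get_obs(); r=R.from_quat(np.roll(o["eef_rot"],-1)); return r.inv().apply(np.array(xyz)-o["eef_pos"])*100
E
python3 - <<'E'
from h import *
snap("top","t0");snap("side","s0")
o=ctrl.get_obs();print(o["eef_pos"],o["eef_rot"],ctrl.tip_extent)
for n in("top","side"):print(ctrl.calibration(n))
E
```

```text
pics
[ 0.23584544 -0.52389476  0.24949744] [-7.76275384e-04  9.77738011e-01  2.09827977e-01 -6.13328176e-08] 0.019
{'camera_matrix': array([[539.33371851,   0.        , 289.32712067],
       [  0.        , 539.33371851, 200.90778818],
       [  0.        ,   0.        ,   1.        ]]), 'D': array([0.04625076, 0.        , 0.        , 0.        , 0.        ]), 'world_from_camera': array([[ 0.0147861 ,  0.99302699, -0.11695625,  0.52924155],
       [-0.99904344,  0.00985799, -0.04260315, -0.02617617],
       [-0.04115312,  0.11747431,  0.99222286,  0.88564476],
       [ 0.        ,  0.        ,  0.        ,  1.        ]])}
{'camera_matrix': array([[453.97106441,   0.        , 278.71198434],
       [  0.        , 453.97106441, 215.00836686],
       [  0.        ,   0.        ,   1.        ]]), 'D': array([-0.0780116,  0.       ,  0.       ,  0.       ,  0.       ]), 'world_from_camera': array([[ 0.89255676,  0.24465188, -0.37879796,  0.36610051],
       [-0.4508197 ,  0.50312765, -0.73730873, -0.50495607],
       [ 0.01019976,  0.82885947,  0.55936387,  0.52187981],
       [ 0.        ,  0.        ,  0.        ,  1.        ]])}
```

View pics/t0.png

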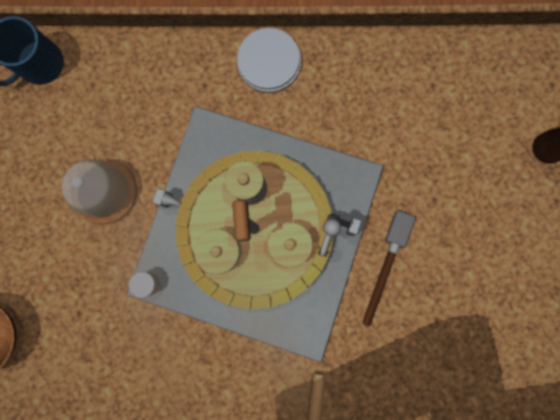

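View pics/s0.png

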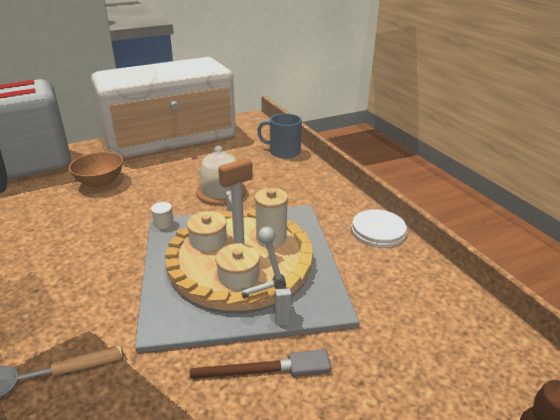

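The top view shows the knob at about (241,220), the tall jar at (244,183), the pointer tip near (178,203) and the ball at (332,228). In the side view the ball is at (267,234), the knob at (236,172) and the tall jar at (271,197). Next I'll measure these.

```bash
python3 - <<'E'
from h import *
t,s=ctrl.calibration("top"),ctrl.calibration("side")
it,is_=cv2.imread("pics/t0.png"),cv2.imread("pics/s0.png")
def blob(im,box,lo,hi):
    x0,y0,x1,y1=box;m=cv2.inRange(cv2.cvtColor(im[y0:y1,x0:x1],cv2.COLOR_BGR2HSV),lo,hi)
    n,l,st,c=cv2.connectedComponentsWithStats(m);i=1+np.argmax(st[1:,4])
    pts=np.argwhere(l==i)[:,::-1].astype(np.float32);return c[i]+[x0,y0],st[i],cv2.minAreaRect(pts)
kt=blob(it,(225,195,255,245),(5,130,70),(16,255,200));print("knob top",kt)
ks=blob(is_,(212,155,258,190),(3,120,30),(16,255,200));print("knob side",ks)
bt=blob(it,(320,216,342,240),(0,0,90),(180,60,255));print("ball top",bt)
bs=blob(is_,(255,224,278,244),(0,0,120),(180,60,255));print("ball side",bs)
print("ball two",two(t,(332,228),s,(267,234)),"z148",onz(t,(332,228),.148),onz(s,(267,234),.148))
print("knob two",two(t,kt[0],s,ks[0]),"z",onz(t,kt[0],.2),onz(s,ks[0],.188))
for n,u in(("tall",(244,180)),):print(n,onz(t,u,.15),two(t,u,s,(271,193)))
print("pawl foot/hinge", onz(t,(345,226),.063),onz(t,(355,227),.06), onz(s,(280,283),.063))
print("pointer",onz(t,(178,203),.05),onz(t,(160,198),.05))
# disc centre
m=cv2.inRange(cv2.cvtColor(it,cv2.COLOR_BGR2HSV),(18,120,60),(35,255,255));c=max(cv2.findContours(m,0,2)[0],key=cv2.contourArea)
e=cv2.fitEllipse(cv2.convexHull(c));print("disc",e,onz(t,e[0],.04))
a=np.vstack([cv2.resize(it[140:320,130:400],None,fx=2.9,fy=2.9,interpolation=2)]);cv2.imwrite("pics/c.png",a[:600,:800])
E
```

```text
knob top (array([240.34548944, 220.37428023]), array([  8,   5,  16,  41, 521], dtype=int32), ((15.500738143920898, 25.019203186035156), (40.201045989990234, 13.989657402038574), 87.79740142822266))
knob side (array([240.15691869, 170.58487874]), array([  7,   0,  39,  35, 701], dtype=int32), ((26.0, 17.0), (34.0, 38.0), 90.0))
ball top (array([330.64806867, 228.45064378]), array([  4,   4,  16,  20, 233], dtype=int32), ((11.5, 13.5), (19.0, 15.0), 90.0))
ball side (array([267.17086835, 232.23809524]), array([  2,   0,  21,  20, 357], dtype=int32), ((12.0, 9.5), (19.0, 20.0), 90.0))
ball two (array([ 0.57975215, -0.05340544,  0.15334303]), np.float64(0.0012701931832236042)) z148 [ 0.57952651 -0.05336195  0.148     ] [ 0.58347348 -0.04704033  0.148     ]
knob two (array([0.58836435, 0.06557821, 0.19121977]), np.float64(0.007065640207835176)) z [0.58434859 0.06564097 0.2       ] [0.59393038 0.07003995 0.188     ]
tall [0.64449335 0.06868524 0.15      ] (array([0.64712771, 0.07085241, 0.13319089]), np.float64(1.956595381529575e-06))
pawl foot/hinge [ 0.5886115  -0.07619572  0.063     ] [ 0.58748821 -0.09156465  0.06      ] [ 0.59740792 -0.06161498  0.063     ]
pointer [0.62269377 0.1847129  0.05      ] [0.63032743 0.21350318 0.05      ]
disc ((253.93893432617188, 229.23968505859375), (155.01795959472656, 157.0254364013672), 59.58226013183594) [0.58345972 0.06522238 0.04      ]
```

View pics/c.png

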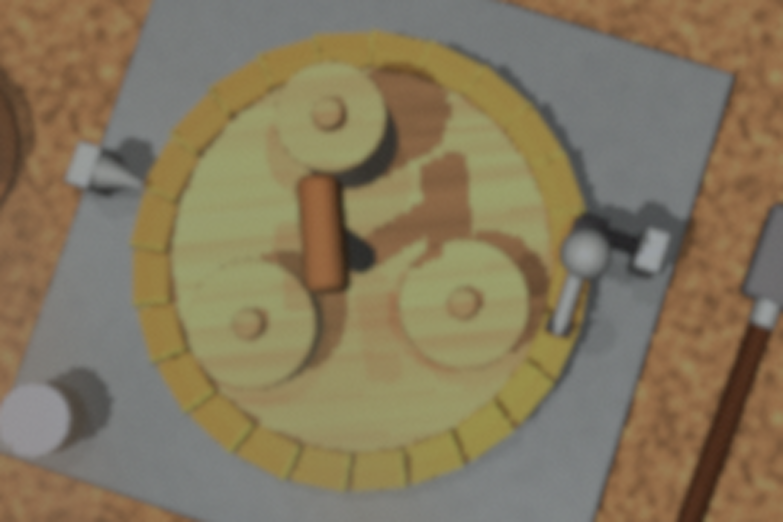

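>>> {"op": "send_rows", "data": {"dr": [[0,0,1],[0,0,2],[0,0,3],[0,0,4],[0,0,5],[0,0,6],[0,0,6.9],[0,0,6.9]], "xyz": [[5,-3.4,0],[11,-7.4,0],[17,-11.4,0],[22,-14.8,0],[27,-18.2,0],[32,-21.5,0],[37,-24.9,0],[40,-26.9,0]], "jaw": [0,0,0,0,0,0,0,0]}}

```text
time_s: 1.1
eef_pos: [0.4911, -0.1124, 0.2501]
eef_rot: [-0.0, 0.989, -0.149, -0.0]
wrist_force: [-0.4, 0.1, 0.2]
opening: 0.001
grasp_force: 0.0
```

```bash
python3 - <<'E'
from h import *
o=ctrl.get_obs();print(o["time_s"],o["eef_pos"],o["q"],topose([.537,-.040,.25]),topose([.537,-.040,.15]))
r=R.from_quat(np.roll(o["eef_rot"],-1));print(r.as_matrix().round(3))
E
```

```text
1.1 [ 0.49105431 -0.11244638  0.25011451] [-4.61275754e-01  2.00566775e-02  1.78272290e+00  2.38813885e-04
  1.33903991e+00  1.40889658e+00] [ 2.25313567 -8.27757103  0.01323227] [ 2.25499981 -8.2749116  10.01323174]
[[ 0.956 -0.295 -0.   ]
 [-0.295 -0.956  0.   ]
 [-0.    -0.    -1.   ]]
```

>>> {"op": "send_rows", "data": {"dr": [[0,0,0],[0,0,0],[0,0,0],[0,0,0],[0,0,0],[0,0,0],[0,0,0],[0,0,0]], "xyz": [[1,-4,0],[2.3,-8.3,0],[2.3,-8.3,3],[2.3,-8.3,6],[2.3,-8.3,8],[2.3,-8.3,10],[2.3,-8.3,10],[2.3,-8.3,10]], "jaw": [0,0,0,0,0,0,0,0]}}

```text
time_s: 2.1
eef_pos: [0.5371, -0.0425, 0.1509]
eef_rot: [0.0, 0.989, -0.149, 0.0]
wrist_force: [-0.8, -0.1, -0.7]
opening: 0.001
grasp_force: 0.0
```

```bash
python3 - <<'E'
from h import *
a=snap("side","s1");
b=cv2.resize(a[130:340,130:360],None,fx=2.6,fy=2.6)[:,:,::-1];cv2.imwrite("pics/s1c.png",b)
E
```

```text
(no output)
```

View pics/s1c.png

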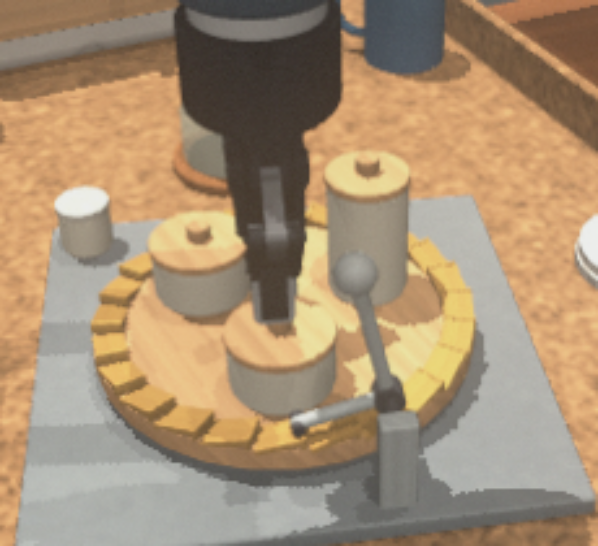

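The closed fingers are just on the robot side of the ball (355,272 in the crop), at its height. Pushing now.

>>> {"op": "send_rows", "data": {"dr": [[0,0,0],[0,0,0],[0,0,0],[0,0,0],[0,0,0],[0,0,0],[0,0,0],[0,0,0]], "xyz": [[1.2,-0.1,0],[2.4,-0.2,0],[3.6,-0.2,0],[4.8,-0.2,0],[6,-0.2,0],[7.2,-0.2,0],[8.4,-0.2,0],[9.2,-0.2,0]], "jaw": [0,0,0,0,0,0,0,0]}}

```text
time_s: 3.15
eef_pos: [0.6261, -0.068, 0.1502]
eef_rot: [0.0, 0.989, -0.149, 0.0]
wrist_force: [0.3, 0.7, -0.0]
opening: -0.001
grasp_force: 0.0
```

>>> {"op": "send_rows", "data": {"dr": [[0,0,0],[0,0,0],[0,0,0],[0,0,0],[0,0,0],[0,0,0],[0,0,0],[0,0,0]], "xyz": [[0,0,-1],[0,0,-3],[0,0,-5],[0,0,-8],[0,0,-11],[0,0,-12],[0,0,-12],[0,0,-12]], "jaw": [0,0,0,0,0,0,0,0]}}

```text
time_s: 4.15
eef_pos: [0.6246, -0.0675, 0.2689]
eef_rot: [-0.0, 0.989, -0.149, -0.001]
wrist_force: [-0.1, -0.1, 0.7]
opening: 0.002
grasp_force: 0.0
```

```bash
python3 - <<'E'
from h import *
a=snap("side","s2")
b=cv2.resize(a[130:340,130:360],None,fx=2.6,fy=2.6)[:,:,::-1];cv2.imwrite("pics/s2c.png",b)
o=ctrl.get_obs();print(o["time_s"],o["eef_pos"],o["wrist_force"],topose([.584,.0655,.27]))
E
```

```text
4.2 [ 0.62456336 -0.06749102  0.26869131] [-0.54067843 -1.01456468  0.03487704] [ -7.80375869 -11.50766051  -0.11040147]
```

View pics/s2c.png

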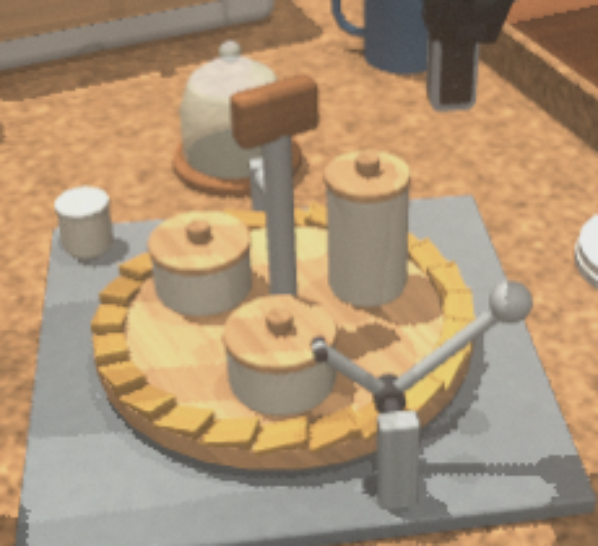

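The pawl lies back, with the ball at (510,300) and its tip off the teeth. Now the knob.

>>> {"op": "send_rows", "data": {"dr": [[0,0,-1],[0,0,-2],[0,0,-3],[0,0,-3.7],[0,0,-3.7],[0,0,-3.7],[0,0,-3.7],[0,0,-3.7]], "xyz": [[-2,-3,0],[-4,-6,0],[-6,-9,0],[-7.8,-11.5,0],[-7.8,-11.5,0],[-7.8,-11.5,0],[-7.8,-11.5,0],[-7.8,-11.5,0]], "jaw": [100,100,100,100,100,100,100,100]}}

```text
time_s: 5.2
eef_pos: [0.585, 0.0644, 0.2701]
eef_rot: [0.0, 0.999, 0.043, -0.0]
wrist_force: [1.0, 1.5, 0.2]
opening: 1.001
grasp_force: 0.0
```

```bash
python3 - <<'E'
from h import *
snap("wrist","w3")
o=ctrl.get_obs();print(o["time_s"],o["eef_pos"],o["opening"],topose([.584,.0655,.188]))
c=ctrl.calibration("wrist");T=np.linalg.inv(c["world_from_camera"])
im=cv2.imread("pics/w3.png");p=o["eef_pos"].copy()
h=cv2.cvtColor(im,cv2.COLOR_BGR2HSV);m=cv2.inRange(h,(3,120,30),(14,255,220))
n,l,st,cc=cv2.connectedComponentsWithStats(m)
for i in np.argsort(-st[1:,4])[:3]+1:
    r=cv2.minAreaRect(np.argwhere(l==i)[:,::-1].astype(np.float32));b=[onz(c,u,.204)[:2].round(4).tolist() for u in cv2.boxPoints(r)]
    print(cc[i],st[i],onz(c,cc[i],.204),b)
E
```

```text
5.25 [0.58493211 0.06447282 0.27013695] 0.9989374229412806 [-0.08218083 -0.11069749  8.21370921]
[276.89952381 230.85571429] [ 261  187   32   86 2100] [0.58843446 0.06699198 0.204     ] [[0.5587, 0.0749], [0.6158, 0.0788], [0.6174, 0.0604], [0.5604, 0.0547]]
[76.79580348 93.35056295] [  18   40   89  112 1954] [0.65921515 0.18147017 0.204     ] [[0.6808, 0.2083], [0.6924, 0.1717], [0.6375, 0.1625], [0.6239, 0.2031]]
[429.56852343 247.33598585] [ 398  208   63   80 1131] [ 0.58557009 -0.03028976  0.204     ] [[0.5644, -0.0085], [0.6147, -0.0312], [0.6053, -0.0471], [0.5534, -0.0252]]
```

View pics/w3.png

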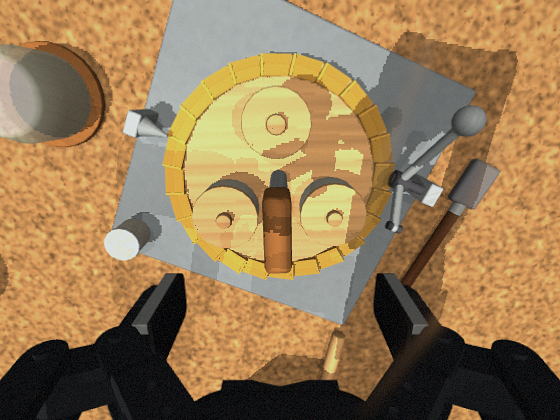

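The wrist view has the knob bar, at (277,231), centred between the open fingers and aligned with them. The pointer tip is at (170,136). I'll go down, grip, and turn.

>>> {"op": "send_rows", "data": {"dr": [[0,0,0],[0,0,0],[0,0,0],[0,0,0],[0,0,0],[0,0,0],[0,0,0],[0,0,0]], "xyz": [[0,-0.1,2],[0,-0.1,4],[0,-0.1,6],[0,-0.1,7.5],[0,-0.1,8.2],[0,-0.1,8.2],[0,-0.1,8.2],[0,-0.1,8.2]], "jaw": [100,100,100,100,100,70,40,20]}}

```text
time_s: 6.25
eef_pos: [0.5852, 0.0662, 0.1891]
eef_rot: [0.0, 0.999, 0.044, 0.001]
wrist_force: [-0.8, 0.5, -0.8]
opening: 0.376
grasp_force: 0.0
```

>>> {"op": "send_rows", "data": {"dr": [[0,0,0],[0,0,0],[0,0,0],[0,0,0],[0,0,0],[0,0,0],[0,0,0],[0,0,0]], "xyz": [[0,0,0],[0,0,0],[0,0,0],[0,0,0],[0,0,0],[0,0,0],[0,0,0],[0,0,0]], "jaw": [10,5,5,5,5,5,5,5]}}

```text
time_s: 7.25
eef_pos: [0.585, 0.0659, 0.189]
eef_rot: [0.0, 0.999, 0.044, 0.0]
wrist_force: [-0.9, -1.4, 5.9]
opening: 0.201
grasp_force: 60.5
```

```bash
python3 - <<'E'
from h import *
o=ctrl.get_obs();print(o["time_s"],o["eef_pos"],o["q"],o["wrist_force"],o["torque"],o["opening"])
print([onz(ctrl.calibration("top"),(178.3,203.4),z) for z in(.03,.05,.07)])
# pointer direction from stand edges in top view
E
```

```text
7.25 [0.58503408 0.06593189 0.18903298] [-8.90114588e-02  2.70402949e-01  1.62851587e+00 -4.33861267e-04
  1.24164695e+00  1.39421188e+00] [-0.92195406 -1.38436999  5.92740912] [-0.28000811  0.24373007  0.1006963 ] 0.20112315739416126
[array([0.62428787, 0.18924953, 0.03      ]), array([0.62206624, 0.18421413, 0.05      ]), array([0.61984461, 0.17917873, 0.07      ])]
```

>>> {"op": "send_rows", "data": {"dr": [[0,0,-0.6],[0,0,-1.3],[0,0,-2],[0,0,-2.7],[0,0,-3.4],[0,0,-4.1],[0,0,-4.8],[0,0,-5.5]], "xyz": [[0,0,0],[0,0,0],[0,0,0],[0,0,0],[0,0,0],[0,0,0],[0,0,0],[0,0,0]], "jaw": [5,5,5,5,5,5,5,5]}}

```text
time_s: 8.25
eef_pos: [0.585, 0.0661, 0.189]
eef_rot: [0.0, 0.945, 0.327, 0.0]
wrist_force: [-1.3, 0.0, 5.8]
opening: 0.202
grasp_force: 60.3
```

>>> {"op": "send_rows", "data": {"dr": [[0,0,-0.8],[0,0,-1.6],[0,0,-2.4],[0,0,-3.2],[0,0,-4.0],[0,0,-4.8],[0,0,-5.5],[0,0,-5.9]], "xyz": [[0,0,0],[0,0,0],[0,0,0],[0,0,0],[0,0,0],[0,0,0],[0,0,0],[0,0,0]], "jaw": [5,5,5,5,5,5,5,5]}}

```text
time_s: 9.25
eef_pos: [0.5848, 0.0662, 0.189]
eef_rot: [0.0, 0.801, 0.598, 0.0]
wrist_force: [-2.9, -1.4, 6.3]
opening: 0.205
grasp_force: 60.5
```

>>> {"op": "send_rows", "data": {"dr": [[0,0,0],[0,0,0],[0,0,0],[0,0,0],[0,0,0],[0,0,0],[0,0,0],[0,0,0]], "xyz": [[0,0,0],[0,0,0],[0,0,0],[0,0,0],[0,0,-1.5],[0,0,-4],[0,0,-7],[0,0,-9]], "jaw": [20,50,80,100,100,100,100,100]}}

```text
time_s: 10.25
eef_pos: [0.5854, 0.0662, 0.2812]
eef_rot: [0.001, 0.802, 0.598, 0.001]
wrist_force: [0.1, 0.2, 0.1]
opening: 1.0
grasp_force: 0.0
```

```bash
python3 - <<'E'
from h import *
snap("wrist","w4");snap("side","s4")
o=ctrl.get_obs();print(o["time_s"],o["eef_pos"],o["eef_rot"],o["wrist_force"],o["opening"])
E
```

```text
10.35 [0.58635765 0.06614204 0.28237718] [0.00217179 0.80161787 0.59782776 0.00246023] [ 0.21926285 -0.29113999  0.82747332] 0.9989164377976187
```

View pics/w4.png

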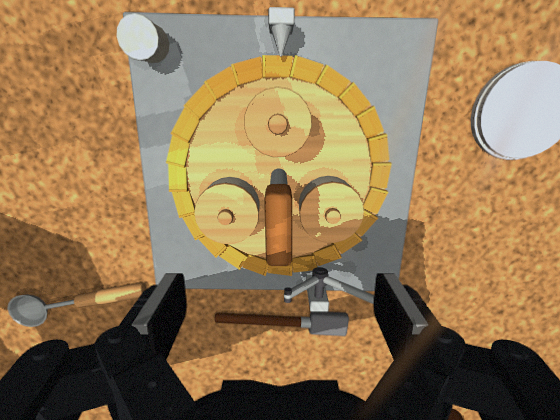

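The tall jar (277,124) stands in line with the pointer tip (282,55). The pawl at (320,275) is still lying back and the gripper is clear.

```bash
python3 -c "
from bench import ctrl
print(ctrl.hand_in())"
```

```text
the job is handed in; nothing more can be done
None
```

The pawl is tipped back off the teeth, the turntable is turned back so the tall jar lines up with the steel pointer in the last wrist view, and the job was handed in at about 10.4 s with the gripper clear; no verdict was returned.

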